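# Slide the hook round the bent rail into its catch

## Task

The hook rail by the coffee machine, whose post is clamped a little to one side or the other in its slotted base, has its sliding hook parked out at the free end. Take the slider by its upright tab, slide it round the bend, turning it with the rod so that it never binds, and push it past the sprung roller until it sits home against the collar at the post end, wherever that is clamped. Be gentle: the rod and its catch are easily bent, so feel your way rather than force it; keep the robot itself off the stand, leave the jars and the tin where they are, and let go with the hook hanging straight down.

Things in the scene. Friction and masses are not known exactly. Their poses are not given: they have to be found in the camera images.
- stand: Base plate of a steel hook rail, fixed to the worktop: 150 (x, -71 to 79) x 78 x 12 mm, origin on its underside, z up. The rail's post, 18 mm thick, is clamped in a slot along the plate's x and stands at x = d, y = 0, where d is anything from -22 to +30 mm: d differs each time and is not measured, so look or feel for it. Nothing of the rail is above z = 174 mm.
- rod (a point): Point at the origin of the stand's plate but 160 mm up: the level of the rod's axis; axes as the stand's. The rod, 10 mm thick and rigid, lies level in the stand's frame (mm): from the post (d, 0) straight to (d, 100), then a quarter bend of radius 100 about (d + 100, 100) to (d + 100, 200), then straight along +x to a 20 mm ball at (d + 235, 200), the free end.
- slider: Grey hook slider on the rod, about 0.16 kg; it cannot come off. Block 30 mm long (x), 24 x 24 across, origin at its centre, square 13 mm bore along x: 1.5 mm play each way on the straight, 0.4 less sideways in the bend. Hangs free with its origin at z = 158.5; steel hook to 45 mm below. Its +x points along the rod away from home: the stand's +x at the start, the stand's +y at home.
- tab (a point): Point on the slider 42 mm above its origin (axes as the slider's), mid in its upright flat tab: 24 mm along x, 10 mm thick along y, from 12 to 63 mm above the origin. Grip it across y, fingertips clear of the block. A slider turned too little or too much wedges: felt as drag and a moment about the upright, it presses the rod about twice as hard as the wrist feels.
- home_line (a point): Point in the stand's frame at x 0, y 43, z 160 mm, axes as the stand's. At home the slider's origin is at (d, 43 + e), its block against a collar 26 mm across that is clamped on the rod with its stop face at y = 28 + e; e is from -6 to +14 mm, differs each time and is not measured. A gripped slider off the rod's line presses on it with several newtons per mm: ease sideways and upright forces off.
- catch (a joint): How far the collar's sprung roller is pushed back, in m: 0 at rest, stop at 0.007; 2.8 N at rest, 0.35 N more per mm. Roller upright, 16 mm thick, axis at x = d - 16, y = 66 + e, z = 160 mm in the stand's frame, 4 mm in the slider's way; it gives towards -x (housing behind it to x = d - 46). Met 30 mm short of home, passed with 2 to 9 N along the rod, it drops in behind the block at home (1 mm play).
- jam_jar: Jam jar, 71 mm across and 110 mm tall, standing on the worktop; origin at the centre of its underside. Leave it.
- spice_jar: Spice jar, 41 mm across and 105 mm tall, standing on the worktop; origin at the centre of its underside. Leave it.
- tuna_tin: Flat tin, 86 mm across and 40 mm high, standing on the worktop; origin at the centre of its underside. Leave it.
Mind the look-alikes: they are no part of the job. There is more than one size of the slider; the one meant has the size given above.

How it is judged:
By the outcome, as a careful person would: the job done as asked, in the order asked, and still so for the second after the job is handed in, with the robot touching nothing.
It also fails if it takes over 72 s, if anything falls off the work surface, if the arm or the gripper's body presses on something with over 40 N, if the wrist force passes 120 N, or if a joint passes its speed limit or range.

## Robot

A 6-joint arm with a two-finger parallel gripper is mounted at the origin on a cart in front of the work surface, level with it; the furniture and walls round the work are solid. World frame = base frame: x ahead of the robot, y to its left, z up, the work surface at z = 0. Lengths are in mm, angles in rad, forces in N, time in s.
With the tool pointing down it reaches from about 250 to 775 mm from the base axis. Payload 4 kg.
Tool frame: the origin (TCP) lies midway between the tips of the shut fingers; the grasp point (between the pads) lies 19 mm behind it; z points along the fingers, y is the line along which they close (so a half turn about z gives the same grasp; the last joint's range is limited). The gripper opens to 94 mm and grips with 3 to 60 N. Pads are 16 mm wide; open, the fingers measure 119 mm over their backs; the gripper's body (75 mm by 177 mm) begins 78 mm behind the grasp point.
Start: joints at [-1.244, 0.087, 1.371, -0, 1.684, -0.103], TCP at [229.179, -499.997, 205.506] pointing down, gripper open.
Joint ranges: [-3.1, 3.1], [-0.76, 2.03], [0.27, 2.55], [-1.08, 4.22], [0.17, 2.65], [-2.57, 2.57]. Speed limits (rad/s): [2.79, 2.79, 3.14, 3.14, 3.14, 3.14].

## Interface

Orientations are given as a unit quaternion [w, x, y, z].
In Python, from station import * gives the robot as it stands.
- The arm moves only by the shell command python3 -m crank 'ROWS' [FORCE]. ROWS is JSON, a list of rows, each a list of 5 numbers: the shift along the tool's x, y, z in mm, then the turn about the tool's z in rad, then the finger opening in mm, from 0 to 94. In form: [[tx, ty, tz, roll, fingers], ...]. A call has 1 to 8 rows; each row is the pose to reach, as a shift and turn from the pose commanded when the call began, along the tool's axes at that moment; what a row does not reach only later rows make up. A row lasts 1/10 s, in which the tool goes at most 50 mm and 8.59 degrees, less where a joint would pass 70% of its speed; a pose out of reach is approached as far as the arm can. A call with a gripper value outside its range is refused whole. The fingers move at their own pace and stop on an object; FORCE is the grip in N (left out, the last holds). Time passes only in rows, so rows that repeat a pose let the fingers close. It gives the time, the measured TCP pose, the force, the opening and the grip force at its end, in the units of the state.
- sense(): the state, without advancing time (a new reading comes with each control period).
- get_image(name): name is "scene" or "top" or "wrist"; returns a dict with "image" (480x640x3 uint8, red, green, blue), "z_map" (480x640 float32, mm along the optical axis (not along the pixel's ray), 0 where there is no reading), "mtx" (3x3 intrinsics, pixels), "pose" (4x4, takes a point from camera to world coordinates). Camera axes: x right, y up, looking along -z (the intrinsics and any distortion apply to the point x, -y, -z); pixel columns grow to the right and rows downward; lengths in mm; the calibration is good to about 2 mm. A picture is of the moment at which its call begins.
- close_job(): hands the job in; it is judged then, once.
The state is a dict: "time_s": time; "q": joint angles; "dq": joint speeds; "effort": joint torques, N m; "position": TCP position; "orientation": TCP orientation; "ft_force": force on the tool from outside, world axes, zero at the start; "ft_torque": the same for the moment, N m; "grip_width": finger opening in mm; "grasp_force": force on a finger pad.
Only numpy, scipy, OpenCV 4.12 (cv2) and the standard library are available. Lean on these libraries where they do the work, as an engineer would, in place of code of your own. Each camera call takes 0.05 s, during which the arm holds its last target. There are 200 camera calls.

## Working session

There is one attempt and no reset: what is moved stays moved. The work goes in short steps, Python scripts to look and compute and a shell command to move; the robot and the scene stay as the last step left them, time stands still between calls to the robot, and variables do not carry over. Pictures are saved under pics/ and viewed, at most 10 in all, crops included, and the job is handed in when it is done.

```bash
mkdir -p pics
cat > h.py <<'E'
from station import *
import numpy as np, cv2
def grab(n):
    d=get_image(n); np.savez(f'pics/{n}.npz',**d); cv2.imwrite(f'pics/{n}.png',d['image'][:,:,::-1]); return d
def world(d):
    K=d['mtx'];z=d['z_map'].astype(float);v,u=np.mgrid[:480,:640]
    p=np.stack([(u-K[0,2])/K[0,0]*z,-(v-K[1,2])/K[1,1]*z,-z,np.ones_like(z)],-1)
    return (p@d['pose'].T)[...,:3]
E
python3 - <<'E'
from h import *
for n in('scene','top'):
    d=grab(n);print(n,d['mtx'].round(1).tolist(),d['pose'].round(3).tolist())
print(sense())
E
```

```text
scene [[617.5, 0.0, 312.4], [0.0, 617.5, 238.2], [0.0, 0.0, 1.0]] [[0.902, 0.257, -0.347, 88.27], [-0.432, 0.512, -0.743, -1193.995], [-0.014, 0.82, 0.573, 890.854], [0.0, 0.0, 0.0, 1.0]]
top [[578.9, 0.0, 323.3], [0.0, 578.9, 246.6], [0.0, 0.0, 1.0]] [[-0.027, 0.998, -0.048, 483.761], [-1.0, -0.026, 0.016, -250.096], [0.014, 0.049, 0.999, 1350.772], [0.0, 0.0, 0.0, 1.0]]
{'time_s': 0.1, 'q': array([-1.24409369e+00,  8.78934500e-02,  1.37205811e+00, -1.19776323e-05,
        1.68360830e+00, -1.03095667e-01]), 'dq': array([ 0.00183237, -0.00071379, -0.00198574,  0.00015916, -0.00073488,
        0.00094534]), 'effort': array([ 1.83315758e-03, -3.41253304e+01, -3.03302658e+01,  7.19784200e-02,
        3.04274890e-02, -9.93321282e-05]), 'position': array([ 229.01667199, -499.52091946,  204.43730643]), 'orientation': array([-9.76796781e-04,  9.76997575e-01,  2.13248144e-01, -1.15655409e-04]), 'ft_force': array([-0.97772566,  0.27787221,  0.23008848]), 'ft_torque': array([ 0.0494054 , -0.00248238, -0.02899293]), 'grasp_force': 0.0, 'grip_width': 94.01226571280279}
```

View pics/scene.png

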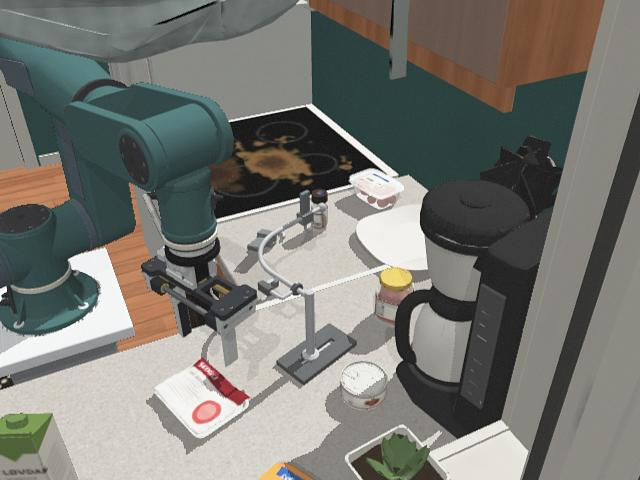

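View pics/top.png

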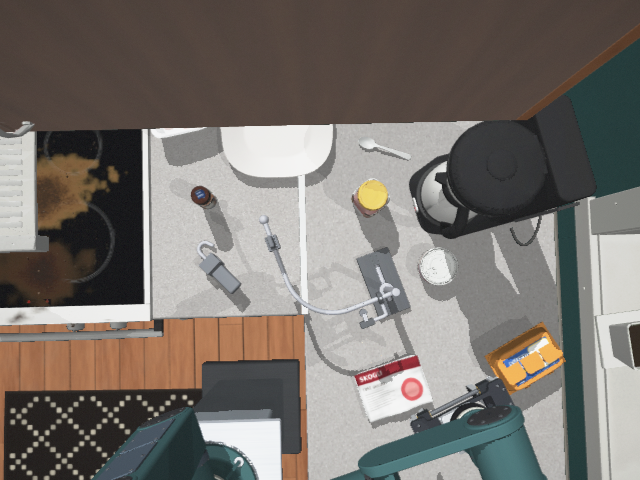

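Run:
```python
from h import *
d=dict(np.load('pics/top.npz'));P=world(d)
c=d['image'][200:340,185:415,::-1];cv2.imwrite('pics/c1.png',cv2.resize(c,None,fx=3.45,fy=3.45,interpolation=cv2.INTER_CUBIC))
R=P[200:345,180:430]
np.set_printoptions(suppress=True,precision=1)
for lo,hi in((8,16),):
    m=(P[...,2]>5)&(P[...,2]<18);m[:,:345]=0;m[:,425:]=0;m[:235]=0;m[335:]=0
    q=P[m];print(len(q));r=cv2.minAreaRect(q[:,:2].astype(np.float32));print('plate',r,cv2.boxPoints(r))
m=(P[...,2]>140)&(P[...,2]<235);mm=np.zeros_like(m);mm[205:340,240:420]=1
ys,xs=np.where(m&mm)
o=np.argsort(xs)
for i in o[::8]:print(xs[i],ys[i],P[ys[i],xs[i]])
for n in [(372,197),(202,195),(437,266),(218,270)]:
    print(n,P[n[1],n[0]])
```

```text
1899
plate ((457.4537353515625, -411.92327880859375), (181.53866577148438, 229.30198669433594), 88.41136932373047) [[ 340.3 -499.5]
 [ 569.5 -505.8]
 [ 574.6 -324.4]
 [ 345.4 -318. ]]
259 218 [ 603.6 -138.   162.4]
260 220 [ 599.1 -140.3  166.1]
261 223 [ 593.  -142.   164.3]
262 222 [ 594.9 -144.2  166. ]
263 219 [ 601.  -146.5  166.2]
264 221 [ 596.3 -148.8  171.1]
264 217 [ 604.7 -148.9  169.5]
265 240 [ 557.6 -149.7  167.9]
265 218 [ 602.6 -150.9  169.8]
266 240 [ 557.4 -152.   170.1]
266 227 [ 584.5 -152.1  164.1]
266 218 [ 602.9 -152.6  165.7]
267 240 [ 557.5 -153.8  168.2]
267 233 [ 572.1 -153.9  165. ]
267 220 [ 599.2 -154.2  161.4]
267 239 [ 556.1 -158.3  221.9]
268 227 [ 584.2 -156.4  166.8]
268 230 [ 578.4 -155.9  163. ]
268 235 [ 567.9 -155.9  165.2]
269 249 [ 539.  -157.4  167.4]
269 242 [ 550.1 -162.1  223.5]
269 228 [ 582.5 -158.   162.6]
270 239 [ 556.1 -164.   220. ]
270 242 [ 550.2 -163.9  221. ]
270 248 [ 540.8 -159.9  171.7]
271 241 [ 551.8 -166.2  225.7]
271 234 [ 570.  -161.8  162. ]
272 244 [ 546.1 -167.8  222.3]
272 236 [ 565.6 -164.1  165.8]
273 235 [ 567.2 -
[... 4155 characters left out ...]
87.7  166.8]
384 310 [ 408.2 -389.2  163.9]
384 317 [ 393.4 -389.6  156.5]
385 315 [ 398.1 -390.5  166.7]
385 309 [ 410.1 -391.3  163.2]
386 296 [ 436.7 -393.9  165.9]
386 313 [ 401.7 -393.4  160.7]
387 312 [ 403.6 -395.7  159.8]
388 294 [ 440.5 -398.4  163.5]
389 292 [ 444.5 -400.9  161.2]
391 288 [ 452.  -408.   140.7]
392 288 [ 452.3 -408.4  153.5]
393 289 [ 450.7 -407.8  173. ]
394 291 [ 446.5 -410.2  169.2]
395 294 [ 440.6 -411.2  175. ]
395 296 [ 436.4 -411.6  171.5]
396 292 [ 444.5 -413.6  173.7]
397 295 [ 438.4 -415.2  175. ]
399 292 [ 444.4 -419.6  174.5]
(372, 197) [ 648.2 -377.4  109.5]
(202, 195) [662.5 -10.6 103.9]
(437, 266) [ 496.4 -528.4   34.7]
(218, 270) [500.7 -30.8  35.7]
```

View pics/c1.png

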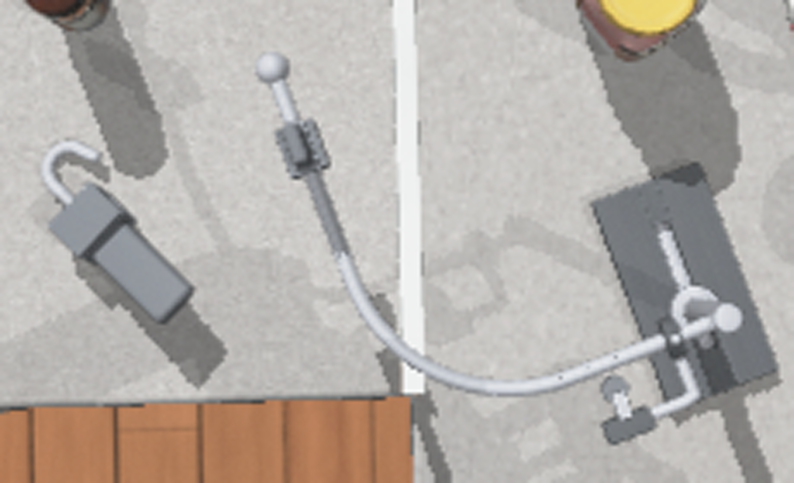

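```bash
cat > fit.py <<'E'
from h import *
from scipy.optimize import least_squares
from scipy.spatial import cKDTree
np.set_printoptions(suppress=True,precision=2)
s=np.linspace(0,100,60);t=np.linspace(0,np.pi/2,90);u=np.linspace(0,135,70)
M=np.r_[np.c_[0*s,s],np.c_[100-100*np.cos(t),100+100*np.sin(t)],np.c_[100+u,200+0*u]]
def fr(p): c,q=np.cos(p[2]),np.sin(p[2]); return np.array([[c,-q],[q,c]])
T=cKDTree(M)
def loc(p,X): return (X-p[:2])@fr(p)
if __name__=='__main__':
  for n in('top','scene'):
    d=dict(np.load(f'pics/{n}.npz'));P=world(d).reshape(-1,3)
    P=P[(P[:,2]>155)&(P[:,2]<172)]
    p=np.array([441.5,-413,.325])
    for k in(14,9,7.5,7,7):
        L=loc(p,P[:,:2]);D,i=T.query(L);Y=M[i]
        ok=(D<k)&~((Y[:,1]<95)&(Y[:,0]<1))&~((Y[:,0]>150)&(Y[:,0]<215))&(Y[:,0]<222)
        X=P[ok,:2]
        f=lambda p:T.query(loc(p,X))[0]
        # signed-free distance biased; use squared distance (symmetric about the axis)
        p=least_squares(f,p,x_scale=[1,1,.01],diff_step=1e-5).x
    print(n,ok.sum(),p,np.degrees(p[2]),'rms',np.sqrt((f(p)**2).mean()),'z',np.percentile(P[ok,2],[5,50,95]))
    W=world(d).reshape(-1,3);L=loc(p,W[:,:2])
    tab=(W[:,2]>195)&(W[:,2]<228)&(abs(L[:,1]-200)<25)&(L[:,0]>120)&(L[:,0]<230)
    print('tab',tab.sum(),np.median(L[tab],0),L[tab].min(0),L[tab].max(0))
    b=(W[:,2]>140)&(W[:,2]<177)&(L[:,1]>-25)&(L[:,1]<100)&(abs(L[:,0])<60)
    for a in range(-24,100,4):
        q=b&(L[:,1]>=a)&(L[:,1]<a+4)
        if q.any():print(a,q.sum(),np.sort(L[q,0]).round(0)[::max(1,q.sum()//8)])
E
python3 fit.py
```

```text
top 522 [ 445.25 -413.52    0.34] 19.289304700398308 rms 2.92364668373336 z [159.24 163.47 167.03]
tab 69 [182.23 199.45] [171.07 194.97] [195.21 204.95]
-8 9 [-5. -4. -3. -1. -0.  1.  4.  4.  6.]
-4 16 [-8. -6. -4. -2.  1.  2.  5.  7.]
0 19 [-7. -5. -3. -1.  1.  2.  4.  7.  8.  8.]
4 18 [-8. -5. -3. -1.  2.  4.  5.  6.  7.]
8 10 [-4. -4. -2. -1.  0.  0.  1.  2.  2.  5.]
12 12 [-5. -4. -3. -2. -1. -0.  1.  2.  2.  3.  4.  5.]
16 9 [-5. -3. -3. -1. -0.  1.  2.  3.  4.]
20 9 [-4. -3. -2. -1.  0.  1.  3.  3.  5.]
24 10 [-4. -2. -2. -0.  1.  2.  2.  3.  4.  5.]
28 26 [-35. -27. -20. -13.  -7.  -3.   2.   6.  11.]
32 49 [-40. -33. -28. -21. -15.  -7.  -0.   5.  12.]
36 46 [-41. -36. -28. -20. -11.  -6.  -1.   3.   7.  11.]
40 15 [-41. -39. -37. -36. -35. -34.  -5.  -3.  -2.  -0.  -0.   1.   2.   4.
   4.]
44 17 [-41. -39. -36. -35.  -3.  -1.   1.   3.   5.]
48 17 [-42. -39. -37. -36. -34.  -4.  -0.   2.   4.]
52 19 [-41. -40. -38. -35.  -4.  -2.  -1.   0.   2.   4.]
56 15 [-40. -40. -38. -38. -36. -36.  -5.  -4.  -3.  -1.  -0.   1.   2.   3.
   4.]
60 18 [-42. -40. -38. -36. -34.  -3.  -1
[... 1367 characters left out ...]
 -1.  -1.  -0.   1.   2.   3.
   5.]
52 18 [-40. -39. -38. -36. -36.  -2.  -2.  -0.   1.]
56 14 [-40. -39. -38. -36. -35. -34.  -3.  -2.  -1.  -1.   1.   2.   5.   5.]
60 24 [-42. -39. -37. -34.  -4.  -0.   1.   3.]
64 37 [-44. -43. -42. -40. -39. -38. -36. -33.  -1.   6.]
68 39 [-46. -43. -43. -41. -40. -37. -32. -15.  -2.   1.]
72 60 [-45. -43. -37. -20. -17. -15. -13. -10.   2.]
76 61 [-46. -43. -38. -29. -22. -20. -18. -12.  -0.]
80 41 [-44. -42. -36. -33. -26. -22. -11.  -2.   6.]
84 30 [-46. -44. -43. -42. -41. -34. -16. -10.  -2.   2.]
88 31 [-45. -44. -42. -42. -41. -37. -35. -32.  -1.   3.   6.]
92 19 [-43. -43. -42. -38. -33.  -4.  -1.  -0.   1.   3.]
96 6 [-4. -1. -1.  1.  1.  6.]
```

```bash
cat > rel.py <<'E'
# rel.py: shift to stand-frame tab targets from the measured pose
from h import *
from scipy.spatial.transform import Rotation as Ro
def pose():
    s=sense();q=s['orientation'];R=Ro.from_quat([q[1],q[2],q[3],q[0]]).as_matrix();return s,np.array(s['position']),R
def shift(target,yaw):
    s,p,R=pose();y=np.arctan2(R[1,0],R[0,0]);return R.T@(np.array(target)-p),-(yaw-y)
E
python3 - <<'E'
from rel import *
print(shift([550.2,-165.8,285],np.radians(19.4)))
E
```

```text
(array([ 431.04405583, -169.69378599,  -80.1484298 ]), np.float64(0.09120290453851171))
```

```bash
python3 -m crank '[[0,0,-40,0,94],[0,0,-80,0,94],[40,-16,-80,0.03,94],[80,-32,-80,0.06,94],[120,-47,-80,0.09,94],[160,-63,-80,0.09,94],[200,-79,-80,0.09,94],[240,-94,-80,0.09,94]]'; python3 -m crank '[[40,-16,0,0,60],[80,-32,0,0,60],[120,-48,0,0,60],[150,-60,0,0,60],[175,-69,0,0,60],[191,-75.5,0,0,60],[191,-75.5,0,0,60],[191,-75.5,0,0,60]]'
python3 - <<'E'
from rel import *
d=grab('wrist');P=world(d);s,p,R=pose();print(p,s['ft_force'],s['ft_torque'],s['time_s'])
print(shift([550.2,-165.8,285],np.radians(19.4)))
from fit import loc
L=loc([444.5,-415,np.radians(19.4)],P[...,:2].reshape(-1,2));z=P[...,2].ravel()
print(d['pose'])
m=(z>212)&(z<228)&(abs(L[:,1]-200)<25)&(abs(L[:,0]-182)<30);print(m.sum(),np.median(L[m],0),L[m].min(0),L[m].max(0),np.median(z[m]))
m=(z>155)&(z<168)&(abs(L[:,1]-200)<10)
for a in range(100,240,10):
    q=m&(L[:,0]>a)&(L[:,0]<a+10)
    if q.sum():print(a,q.sum(),L[q,1].min(),L[q,1].max(),L[q,1].mean())
E
```

```text
time_s: 0.9
position: [409.0, -313.0, 285.0]
orientation: [-0.0, 0.986, 0.169, -0.0]
ft_force: [0.8, -0.7, 0.6]
grip_width: 93.8
grasp_force: 0.0
time_s: 1.7
position: [562.6, -180.2, 285.1]
orientation: [0.0, 0.986, 0.169, -0.001]
ft_force: [-0.8, -0.1, -0.9]
grip_width: 60.0
grasp_force: 0.0
[ 562.38203758 -180.54047002  285.44807651] [-0.42991822 -0.7953976   0.03585435] [0.00546672 0.01205301 0.03231309] 1.75
(array([ -6.59134753, -17.95097564,   0.44819638]), np.float64(0.00013573423720636413))
[[   0.33    0.91    0.26  640.4 ]
 [  -0.94    0.32    0.09 -152.96]
 [   0.     -0.28    0.96  463.84]
 [   0.      0.      0.      1.  ]]
635 [186.97 200.91] [173.8  196.26] [197.63 206.19] 220.3012739983072
100 128 196.96362145102086 205.90564956559868 201.2963366816605
110 143 196.8595515027363 205.74269760333001 201.1590494711574
120 143 196.71874488038134 206.34164492343805 201.21821823570664
130 154 196.60818027808136 206.14363766576133 201.24542935156305
140 159 196.53405330766992 205.9808642591444 201.03013883608338
150 78 196.39045731517294 205.64834776673874 198.99005483183376
160 28 196.31652869324813 198.58204127792428 197.11046000479354
190 16 190.02038202380615 209.15072606477446 197.1955344797114
200 214 190.06364956539193 209.75416558525805 200.483130330335
210 192 196.43161738212288 206.14228641265996 201.08426042490032
220 193 194.16504546060145 206.96165956160092 200.84349563943735
230 215 191.22539314293684 209.7242358508023 199.910192995668
```

View pics/wrist.png

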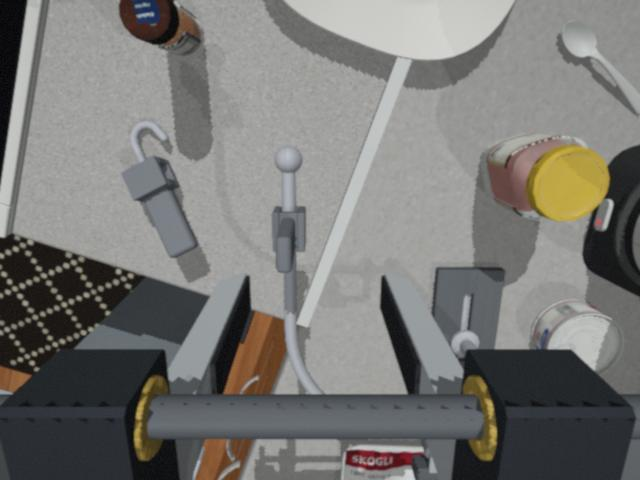

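Run:
```python
from rel import *
print(shift([551.3,-164.5,183],np.radians(19.35)))
```

```text
(array([ -5.03621018, -18.84236347, 102.44666193]), np.float64(0.0010083988632034746))
```

```bash
python3 -m crank '[[-5,-18.8,0,0,60],[-5,-18.8,25,0,50],[-5,-18.8,50,0,40],[-5,-18.8,75,0,40],[-5,-18.8,92,0,40],[-5,-18.8,102,0,40],[-5,-18.8,102,0,40],[-5,-18.8,102,0,30]]'
python3 - <<'E'
from rel import *
s,p,R=pose();print(p,s['ft_force'],s['ft_torque'],s['grip_width'],shift([551.3,-164.5,183],np.radians(19.35)))
E
```

```text
time_s: 2.55
position: [552.1, -164.4, 184.5]
orientation: [0.0, 0.986, 0.169, 0.001]
ft_force: [-0.6, -0.5, -0.0]
grip_width: 34.7
grasp_force: 0.0
[ 552.14217842 -164.38822733  184.54331858] [-0.57485272 -0.52639953 -0.01654537] [ 0.01237585  0.03018305 -0.03341697] 34.71616539217997 (array([-0.83304743, -0.17628762,  1.54225307]), np.float64(0.0010986442013961595))
```

```bash
python3 -m crank '[[0,0,0,0,24],[0,0,0,0,18],[0,0,0,0,14],[0,0,0,0,11],[0,0,0,0,8],[0,0,0,0,6],[0,0,0,0,6],[0,0,0,0,6]]' 5
python3 - <<'E'
from rel import *
s,p,R=pose();print(p,R.T@s['ft_force'],R.T@s['ft_torque'],s['grip_width'],s['grasp_force'])
E
```

```text
time_s: 3.35
position: [552.2, -163.4, 183.8]
orientation: [-0.0, 0.986, 0.169, 0.0]
ft_force: [-0.1, 1.9, 2.9]
grip_width: 10.1
grasp_force: 5.0
[ 552.19930733 -163.38736481  183.7712429 ] [ 0.54189594 -1.8579313  -2.89485336] [ 0.263475    0.00058104 -0.00487966] 10.068863562768025 5.000102072954178
```

```bash
cat > st.py <<'E'
from rel import *
from fit import loc
np.set_printoptions(suppress=True,precision=2)
s,p,R=pose();print('t',s['time_s'],'loc',loc([444.5,-415,np.radians(19.35)],p[:2]),'z',p[2],'yaw-19.35',np.degrees(np.arctan2(R[1,0],R[0,0]))-19.35,'| F',R.T@s['ft_force'],'M',R.T@s['ft_torque'],'w',s['grip_width'],s['grasp_force'])
E
python3 -m crank '[[0,-0.5,-1,0,6],[0,-1,-1.5,0,6],[0,-1,-1.5,0,6],[0,-1,-1.5,0,6],[0,-1,-1.5,0,6]]' 20;python3 st.py
```

```text
time_s: 3.85
position: [551.6, -162.7, 184.6]
orientation: [-0.0, 0.986, 0.169, -0.0]
ft_force: [-0.5, -0.0, -1.3]
grip_width: 9.4
grasp_force: 20.0
t 3.85 loc [184.68 202.52] z 184.61664615921347 yaw-19.35 0.11388364454327515 | F [-0.49 -0.14  1.27] M [ 0.03 -0.01 -0.04] w 9.372787895055172 19.99970555305481
```

```bash
python3 -m crank '[[-4,0,0,0,6],[-9,0,0,0,6],[-14,0,0,0,6],[-19,0,0,0,6],[-24,0,0,0,6],[-29,0,0,0,6],[-33,0,0,0,6],[-36,0,0,0,6]]';python3 st.py
```

```text
time_s: 4.65
position: [517.5, -174.8, 185.0]
orientation: [0.0, 0.986, 0.169, 0.0]
ft_force: [0.5, -0.7, -2.0]
grip_width: 9.8
grasp_force: 20.0
t 4.65 loc [148.42 202.41] z 185.0414662652317 yaw-19.35 0.1084997948896067 | F [0.28 0.84 1.97] M [0.   0.01 0.02] w 9.831297849599247 19.9997940659523
```

```bash
python3 -m crank '[[-4,0,0,0,6],[-9,0,0,0,6],[-14,0,0,0,6],[-19,0,0,0,6],[-24,0,0,0,6],[-28,0,0,0,6],[-31,0,0,0,6],[-31,0,0,0,6]]';python3 st.py
```

```text
time_s: 5.45
position: [488.3, -185.2, 185.1]
orientation: [0.0, 0.986, 0.169, 0.0]
ft_force: [0.5, -0.4, -2.2]
grip_width: 10.1
grasp_force: 20.0
t 5.45 loc [117.49 202.3 ] z 185.07209993860465 yaw-19.35 0.09791552102322143 | F [0.35 0.54 2.21] M [-0.05  0.09 -0.01] w 10.12781676202624 19.999674260616302
```

```bash
cat > bend.py <<'E'
# bend.py s0 off_x off_y step n : rows along the rod from arc length s0 (0 at bend start, + towards home)
import sys; from rel import *; from fit import loc
np.set_printoptions(suppress=True,precision=2)
def path(s):
    ph=np.clip(s/100,0,np.pi/2); r=99.7
    P=np.array([100-r*np.sin(ph),100+r*np.cos(ph)])
    if s<0:P=np.array([100-s,200.])
    if s>50*np.pi:P=np.array([0,100-(s-50*np.pi)])
    u=np.linspace(s-15,s+15,61);return P,np.clip(u/100,0,np.pi/2).mean()
s0,ox,oy,st,n=map(float,sys.argv[1:6])
s,p,R=pose();L=loc([444.5,-415,np.radians(19.35)],p[:2])-[ox,oy];y=np.arctan2(R[1,0],R[0,0])-np.radians(19.35)
# error now
P,ps=path(s0);c,q=np.cos(ps),np.sin(ps)
print('err along,left',(L-P)@[c,q],(L-P)@[-q,c],'yaw err deg',np.degrees(y-ps))
for k in range(1,int(n)+1):
    P1,p1=path(s0+st*k);d=P1-L;c,q=np.cos(y),np.sin(y)
    print([round(float(d@[c,q]),1),round(float(-(d@[-q,c])),1),round(float(-(p1-y)),3)])
E
python3 bend.py -17.5 0 2.2 5 7
```

```text
err along,left -0.013267715981342576 0.10457299223554628 yaw err deg 0.09791552102322038
[-5.0, 0.1, 0.0]
[-10.0, 0.1, -0.008]
[-15.0, 0.1, -0.025]
[-20.0, 0.4, -0.05]
[-25.0, 0.6, -0.083]
[-29.9, 1.1, -0.125]
[-34.8, 1.9, -0.173]
```

```bash
python3 -m crank '[[-4,0,0.2,0,6],[-8,0,0.3,-0.005,6],[-12,0.1,0.3,-0.015,6],[-16,0.2,0.3,-0.03,6],[-20,0.4,0.3,-0.05,6],[-20,0.4,0.3,-0.05,6]]';python3 st.py; python3 bend.py 2.5 0 2.2 4 7
```

```text
time_s: 6.05
position: [469.5, -192.3, 184.8]
orientation: [0.0, 0.981, 0.194, -0.0]
ft_force: [-0.3, 0.5, -1.6]
grip_width: 9.6
grasp_force: 20.0
t 6.05 loc [ 97.33 201.85] z 184.77488064368694 yaw-19.35 2.9909985179668936 | F [-0.12 -0.54  1.57] M [-0.03  0.02 -0.01] w 9.6417371942788 19.99950796365738
err along,left -0.17663819458060878 -0.006870360062586489 yaw err deg 0.032282034914280916
[-3.8, -0.0, -0.025]
[-7.8, 0.1, -0.056]
[-11.8, 0.4, -0.093]
[-15.7, 0.8, -0.133]
[-19.7, 1.4, -0.173]
[-23.6, 2.2, -0.213]
[-27.5, 3.1, -0.253]
```

```bash
python3 -m crank '[[-3.8,0,0,-0.025,6],[-7.8,0.1,0,-0.056,6],[-11.8,0.4,0,-0.093,6],[-15.7,0.8,0,-0.133,6],[-19.7,1.4,0,-0.173,6],[-23.6,2.2,0,-0.213,6],[-23.6,2.2,0,-0.213,6]]';python3 st.py; python3 bend.py 26.5 0 2.2 4 7
```

```text
time_s: 6.75
position: [448.7, -203.3, 184.8]
orientation: [0.0, 0.955, 0.297, 0.0]
ft_force: [0.5, 0.6, -1.7]
grip_width: 9.9
grasp_force: 20.0
t 6.75 loc [ 74.14 198.36] z 184.76585439140524 yaw-19.35 15.159699210719786 | F [ 0.79 -0.18  1.69] M [-0.02  0.01 -0.03] w 9.912040850841356 19.999353289604187
err along,left 0.22431930066169892 -0.1184399367402428 yaw err deg -0.023682360247033577
[-4.2, -0.0, -0.04]
[-8.2, 0.2, -0.08]
[-12.2, 0.6, -0.12]
[-16.1, 1.2, -0.16]
[-20.0, 1.9, -0.2]
[-23.9, 2.7, -0.24]
[-27.8, 3.8, -0.28]
```

```bash
python3 -m crank '[[-4.1,0,0,-0.04,6],[-8.1,0.2,0,-0.08,6],[-12.1,0.6,0,-0.12,6],[-16,1.2,0,-0.16,6],[-20,1.9,0,-0.2,6],[-20,1.9,0,-0.2,6]]';python3 st.py; python3 bend.py 46.5 0 2.2 4 7
```

```text
time_s: 7.35
position: [433.5, -216.1, 184.7]
orientation: [0.0, 0.921, 0.39, 0.0]
ft_force: [0.7, 0.9, -1.7]
grip_width: 10.0
grasp_force: 20.0
t 7.35 loc [ 55.52 191.28] z 184.73563878797358 yaw-19.35 26.57692782591581 | F [ 1.11 -0.09  1.69] M [-0.04  0.01 -0.05] w 9.973215692389486 19.99938279390335
err along,left 0.1872397119098238 -0.12943795625065793 yaw err deg -0.06560964766746527
[-4.2, -0.0, -0.041]
[-8.2, 0.2, -0.081]
[-12.1, 0.6, -0.121]
[-16.1, 1.2, -0.161]
[-20.0, 1.9, -0.201]
[-23.9, 2.8, -0.241]
[-27.7, 3.8, -0.281]
```

```bash
python3 -m crank '[[-4.1,0,0,-0.04,6],[-8.1,0.2,0,-0.08,6],[-12.1,0.6,0,-0.12,6],[-16,1.2,0,-0.16,6],[-20,1.9,0,-0.2,6],[-20,1.9,0,-0.2,6]]';python3 st.py; python3 bend.py 66.5 0 2.2 4 7
```

```text
time_s: 7.95
position: [421.1, -231.8, 184.7]
orientation: [0.0, 0.877, 0.48, 0.0]
ft_force: [0.5, -0.5, -2.1]
grip_width: 9.8
grasp_force: 20.0
t 7.95 loc [ 38.61 180.63] z 184.7220417712831 yaw-19.35 38.00920056120229 | F [-0.15  0.72  2.09] M [-0.05 -0.02  0.03] w 9.788082821637843 19.99940425157547
err along,left 0.08220437376530979 -0.10175890587819653 yaw err deg -0.09249281499745664
[-4.1, -0.0, -0.042]
[-8.0, 0.2, -0.082]
[-12.0, 0.6, -0.122]
[-16.0, 1.2, -0.162]
[-19.9, 1.9, -0.202]
[-23.8, 2.8, -0.242]
[-27.6, 3.8, -0.282]
```

```bash
python3 -m crank '[[-4.1,0,0,-0.041,6],[-8.1,0.3,0,-0.081,6],[-12.1,0.7,0,-0.121,6],[-16,1.3,0,-0.161,6],[-20,2,0,-0.201,6],[-20,2,0,-0.201,6]]';python3 st.py; python3 bend.py 86.5 0 2.2 4 5
```

```text
time_s: 8.55
position: [412.1, -249.7, 184.7]
orientation: [0.0, 0.825, 0.565, 0.0]
ft_force: [0.6, -0.4, -1.9]
grip_width: 9.7
grasp_force: 20.0
t 8.55 loc [ 24.18 166.72] z 184.69783692197083 yaw-19.35 49.511136875801235 | F [-0.14  0.74  1.86] M [-0.03  0.01  0.03] w 9.735742118865442 19.99936580657959
err along,left -0.07544606954610321 -0.14899278846901953 yaw err deg -0.049712403014975905
[-3.9, -0.1, -0.041]
[-7.9, 0.2, -0.081]
[-11.9, 0.6, -0.121]
[-15.8, 1.1, -0.161]
[-19.7, 1.9, -0.201]
```

```bash
python3 -m crank '[[-3.9,0.2,0,-0.041,6],[-7.9,0.4,0,-0.081,6],[-11.9,0.8,0,-0.121,6],[-15.8,1.4,0,-0.161,6],[-19.7,2.1,0,-0.201,6],[-19.7,2.1,0,-0.201,6]]';python3 st.py; python3 bend.py 106.5 0 2.2 4 5
```

```text
time_s: 9.15
position: [407.0, -268.8, 184.7]
orientation: [0.0, 0.764, 0.645, 0.0]
ft_force: [0.3, 0.3, -2.3]
grip_width: 10.0
grasp_force: 20.0
t 9.15 loc [ 13.08 150.41] z 184.6662303416884 yaw-19.35 61.021415586143696 | F [0.29 0.23 2.34] M [-0.09  0.02  0.01] w 10.021024547942195 19.99939262866974
err along,left 0.05625390093728247 -0.3042710399892758 yaw err deg 0.0014104047110190887
[-4.0, -0.2, -0.04]
[-8.0, 0.0, -0.08]
[-12.0, 0.4, -0.12]
[-15.9, 1.0, -0.16]
[-19.9, 1.7, -0.2]
```

```bash
python3 -m crank '[[-4,0,0.2,-0.04,6],[-8,0.3,0.2,-0.08,6],[-12,0.7,0.2,-0.12,6],[-15.9,1.3,0.2,-0.16,6],[-19.9,2,0.2,-0.2,6],[-19.9,2,0.2,-0.2,6]]';python3 st.py; python3 bend.py 126.5 0.3 2.2 4 8
```

```text
time_s: 9.75
position: [405.7, -288.7, 184.4]
orientation: [-0.0, 0.696, 0.718, 0.0]
ft_force: [0.5, -0.5, -1.8]
grip_width: 10.0
grasp_force: 20.0
t 9.75 loc [  5.24 132.06] z 184.40271526159677 yaw-19.35 72.4784088589359 | F [-0.53  0.49  1.78] M [-0.06  0.03 -0.06] w 10.020663537336656 19.999472200870514
err along,left -0.1414431995129217 -0.05748395449173348 yaw err deg -0.0007522251132574894
[-3.8, 0.0, -0.04]
[-7.8, 0.3, -0.08]
[-11.8, 0.7, -0.12]
[-15.7, 1.2, -0.16]
[-19.7, 1.9, -0.196]
[-23.6, 2.8, -0.228]
[-27.4, 3.8, -0.254]
[-31.3, 4.7, -0.274]
```

```bash
python3 -m crank '[[-3.8,0.1,0,-0.04,6],[-7.8,0.3,0,-0.08,6],[-11.8,0.7,0,-0.12,6],[-15.7,1.3,0,-0.16,6],[-19.7,2,0,-0.196,6],[-19.7,2,0,-0.196,6]]';python3 st.py; python3 bend.py 146.5 0.3 2.2 4 8
```

```text
time_s: 10.35
position: [408.4, -308.2, 184.4]
orientation: [-0.0, 0.622, 0.783, 0.0]
ft_force: [0.0, 0.1, -3.1]
grip_width: 9.8
grasp_force: 20.0
t 10.35 loc [  1.27 112.72] z 184.4314137186877 yaw-19.35 83.71153616507175 | F [0.09 0.07 3.14] M [-0.09  0.02  0.  ] w 9.829154574160205 19.999427497386932
err along,left 0.002835968862962774 -0.11344986444011863 yaw err deg -0.02217565912994485
[-4.0, -0.0, -0.032]
[-8.0, 0.2, -0.058]
[-12.0, 0.3, -0.078]
[-15.9, 0.8, -0.094]
[-19.9, 1.2, -0.104]
[-23.9, 1.7, -0.109]
[-27.9, 2.1, -0.11]
[-31.9, 2.5, -0.11]
```

```bash
python3 -m crank '[[-4,0,0.3,-0.032,6],[-8,0.2,0.5,-0.058,6],[-12,0.4,0.5,-0.078,6],[-16,0.8,0.5,-0.094,6],[-18,1,0.5,-0.1,6],[-18,1,0.5,-0.1,6]]';python3 st.py; python3 bend.py 164.5 0.3 2.2 4 8
```

```text
time_s: 10.95
position: [414.2, -326.0, 184.0]
orientation: [0.001, 0.581, 0.814, 0.0]
ft_force: [4.6, 1.4, -3.0]
grip_width: 9.7
grasp_force: 20.0
t 10.95 loc [ 0.92 94.01] z 183.9517842418639 yaw-19.35 89.56721844953415 | F [-0.14  4.8   3.06] M [-0.95 -0.1  -0.05] w 9.65004288049881 20.00100016593933
err along,left -0.7630131098310431 -0.6241733434189035 yaw err deg 0.1427510124722311
[-3.2, -0.6, -0.005]
[-7.2, -0.6, -0.008]
[-11.2, -0.5, -0.008]
[-15.2, -0.5, -0.008]
[-19.2, -0.5, -0.008]
[-23.2, -0.4, -0.008]
[-27.2, -0.4, -0.008]
[-31.2, -0.4, -0.008]
```

```bash
python3 -m crank '[[0,0.5,0,0,6],[0,1,0,0,6],[0,1,0,0,6],[0,1,0,0,6]]';python3 st.py
```

```text
time_s: 11.35
position: [414.2, -325.3, 184.0]
orientation: [0.0, 0.581, 0.814, 0.0]
ft_force: [4.2, 0.6, -3.1]
grip_width: 9.9
grasp_force: 20.0
t 11.35 loc [ 1.19 94.7 ] z 183.96963791480903 yaw-19.35 89.56077006784272 | F [-0.76  4.21  3.12] M [-0.98 -0.15 -0.07] w 9.921469730384224 20.001029670238495
```

Run:
```python
from h import *
d=grab('scene');i=d['image'][:,:,::-1]
cv2.imwrite('pics/c2.png',cv2.resize(i[200:400,230:400],None,fx=3,fy=3,interpolation=cv2.INTER_CUBIC))
```

```text
(no output)
```

View pics/c2.png

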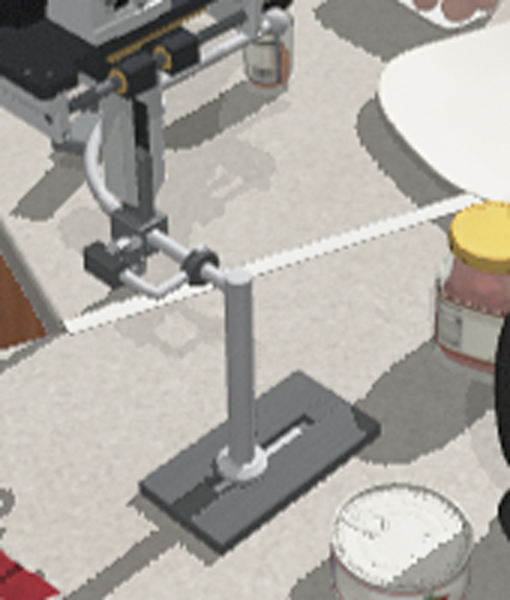

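```bash
python3 -m crank '[[-2,0,0.3,0,6],[-4,0,0.3,-0.003,6],[-6,0,0.3,-0.005,6],[-8,0,0.3,-0.007,6],[-8,0,0.3,-0.007,6]]';python3 st.py
```

```text
time_s: 11.9
position: [416.9, -333.4, 183.9]
orientation: [0.0, 0.579, 0.816, -0.0]
ft_force: [3.0, 1.1, -2.2]
grip_width: 10.2
grasp_force: 20.0
t 11.9 loc [ 1.03 86.15] z 183.8779750385233 yaw-19.35 89.94488670966203 | F [0.04 3.17 2.17] M [-0.94 -0.09 -0.04] w 10.204588242248336 20.00038057565689
```

```bash
python3 -m crank '[[-2,0,0,0,6],[-4,0,0,0,6],[-6,0,0,0,6],[-8,0,0,0,6],[-8,0,0,0,6]]';python3 st.py
```

```text
time_s: 12.4
position: [419.5, -340.9, 183.9]
orientation: [0.0, 0.579, 0.816, -0.0]
ft_force: [4.1, 1.2, -0.8]
grip_width: 9.9
grasp_force: 20.0
t 12.4 loc [ 1.02 78.21] z 183.86276843072062 yaw-19.35 89.9422045144025 | F [-0.24  4.23  0.84] M [-0.89 -0.09  0.02] w 9.915595122537118 20.000191032886505
```

```bash
python3 -m crank '[[-2,0,0,0,6],[-4,0,0,0,6],[-6,0,0,0,6],[-8,0,0,0,6],[-10,0,0,0,6],[-10,0,0,0,6]]';python3 st.py
```

```text
time_s: 13.0
position: [422.9, -350.3, 183.9]
orientation: [0.0, 0.579, 0.816, -0.0]
ft_force: [4.1, 0.8, -1.0]
grip_width: 10.2
grasp_force: 20.0
t 13.0 loc [ 1.06 68.2 ] z 183.86592141921304 yaw-19.35 89.9467176397817 | F [-0.64  4.15  0.98] M [-0.89 -0.07  0.07] w 10.176174397355918 20.000618398189545
```

```bash
python3 -m crank '[[-1,0,0,0,6],[-2,0,0,0,6],[-3,0,0,0,6],[-4,0,0,0,6],[-4,0,0,0,6]]';python3 st.py
```

```text
time_s: 13.5
position: [424.2, -354.0, 183.8]
orientation: [0.0, 0.579, 0.816, -0.0]
ft_force: [4.0, 0.7, -0.6]
grip_width: 9.8
grasp_force: 20.0
t 13.5 loc [ 1.02 64.29] z 183.79030783945493 yaw-19.35 89.95196866200308 | F [-0.66  4.01  0.56] M [-0.91 -0.18  0.06] w 9.827331488975368 20.000784695148468
```

```bash
python3 -m crank '[[-1,0,0,0,6],[-2,0,0,0,6],[-3,0,0,0,6],[-3,0,0,0,6]]';python3 st.py
```

```text
time_s: 13.9
position: [425.1, -357.3, 183.8]
orientation: [0.001, 0.579, 0.816, -0.001]
ft_force: [2.1, -1.5, -0.9]
grip_width: 9.7
grasp_force: 20.0
t 13.9 loc [ 0.85 60.84] z 183.7995414765224 yaw-19.35 89.93994558484661 | F [-2.15  1.52  0.86] M [-0.76 -0.68 -0.03] w 9.676841429803753 20.000167787075043
```

```bash
python3 -m crank '[[-0.7,0,0,0,6],[-1.4,0,0,0,6],[-2,0,0,0,6],[-2,0,0,0,6]]';python3 st.py
```

```text
time_s: 14.3
position: [425.5, -358.4, 183.8]
orientation: [-0.0, 0.579, 0.816, -0.0]
ft_force: [2.5, -1.2, 0.1]
grip_width: 9.9
grasp_force: 20.0
t 14.3 loc [ 0.79 59.69] z 183.80535066089894 yaw-19.35 89.95281009860557 | F [-1.94  1.94 -0.13] M [-0.63 -0.33  0.04] w 9.914913137561614 20.00021606683731
```

```bash
python3 -m crank '[[-0.5,0,0,0,6],[-1,0,0,0,6],[-1,0,0,0,6],[-1,0,0,0,6]]';python3 st.py
```

```text
time_s: 14.7
position: [425.5, -358.9, 183.8]
orientation: [-0.001, 0.578, 0.816, 0.0]
ft_force: [0.4, 1.5, 2.2]
grip_width: 9.9
grasp_force: 20.0
t 14.7 loc [ 0.72 59.24] z 183.77114509009013 yaw-19.35 89.96122056253031 | F [ 1.34  0.84 -2.19] M [-0.24  0.33  0.01] w 9.917364378582954 20.00043958425522
```

```bash
python3 -m crank '[[-0.4,0.2,-0.2,0,6],[-0.8,0.2,-0.4,0,6],[-0.8,0.2,-0.4,0,6],[-0.8,0.2,-0.4,0,6]]';python3 st.py
python3 - <<'E'
from h import *
a=grab('scene')['image'][215:305,245:335,::-1];b=grab('wrist')['image'][:,:,::-1]
a=cv2.resize(a,(400,400),interpolation=cv2.INTER_CUBIC);b=cv2.resize(b[200:480,120:400],(400,400))
cv2.imwrite('pics/c3.png',np.hstack([a,b]))
E
```

```text
time_s: 15.1
position: [426.0, -360.0, 183.8]
orientation: [-0.001, 0.579, 0.816, -0.0]
ft_force: [-1.3, 1.2, 0.3]
grip_width: 10.3
grasp_force: 20.0
t 15.1 loc [ 0.76 57.98] z 183.76382627194437 yaw-19.35 89.941955982998 | F [ 1.59 -0.82 -0.33] M [ 0.02  0.24 -0.03] w 10.322351555091215 20.00011056661606
```

View pics/c3.png

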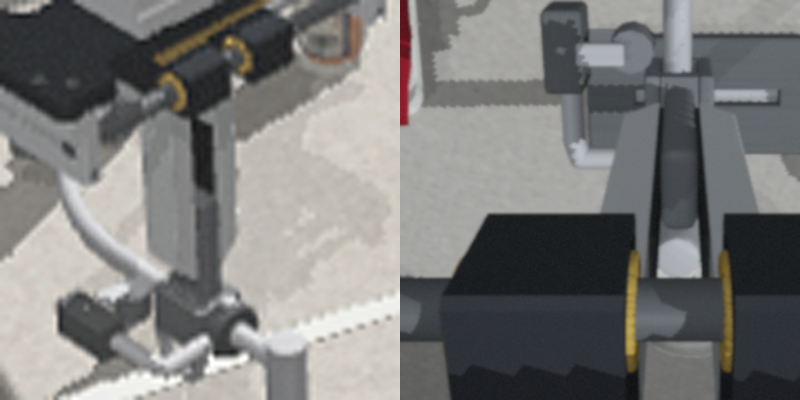

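```bash
python3 -m crank '[[-0.4,-0.2,0,0,6],[-0.8,-0.2,0,0,6],[-0.8,-0.2,0,0,6],[-0.8,-0.2,0,0,6]]';python3 st.py
```

```text
time_s: 15.6
position: [426.3, -360.5, 183.8]
orientation: [-0.001, 0.578, 0.816, 0.0]
ft_force: [-0.9, 1.8, 0.2]
grip_width: 9.6
grasp_force: 20.0
t 15.6 loc [ 0.92 57.42] z 183.79764931961725 yaw-19.35 89.96226498707401 | F [ 2.03 -0.23 -0.17] M [-0.02  0.48  0.02] w 9.643283222244467 20.00005602836609
```

```bash
python3 -m crank '[[-0.5,0,0,0,6],[-1,0,0,0,6],[-1,0,0,0,6],[-1,0,0,0,6]]';python3 st.py
```

```text
time_s: 16.0
position: [426.4, -360.6, 183.8]
orientation: [-0.001, 0.578, 0.816, 0.001]
ft_force: [-2.7, 4.8, 1.3]
grip_width: 9.7
grasp_force: 20.0
t 16.0 loc [ 0.91 57.34] z 183.8071171783415 yaw-19.35 89.97772901878628 | F [ 5.42 -1.01 -1.27] M [ 0.07  1.08 -0.  ] w 9.692739134766356 20.00025898218155
```

```bash
python3 -m crank '[[0.6,-0.2,0,0,6],[1.2,-0.2,0,0,6],[1.2,-0.2,0,0,6],[1.2,-0.2,0,0,6]]';python3 st.py
```

```text
time_s: 16.4
position: [426.3, -360.5, 183.8]
orientation: [-0.0, 0.578, 0.816, 0.0]
ft_force: [-0.7, 3.5, -0.6]
grip_width: 9.3
grasp_force: 20.0
t 16.4 loc [ 0.91 57.4 ] z 183.83522050449747 yaw-19.35 89.96516163927768 | F [3.53 0.49 0.57] M [-0.12  0.72 -0.01] w 9.27854682650938 20.000031888484955
```

```bash
python3 -m crank '[[0.5,0,0,0,6],[0.9,0,0,0,6],[0.9,0,0,0,6],[0.9,0,0,0,6]]';python3 st.py
```

```text
time_s: 16.8
position: [426.1, -360.5, 184.2]
orientation: [0.001, 0.579, 0.816, -0.0]
ft_force: [0.1, 0.2, -2.6]
grip_width: 9.9
grasp_force: 20.0
t 16.8 loc [ 0.75 57.55] z 184.15956814805827 yaw-19.35 89.94377092395877 | F [0.17 0.21 2.64] M [-0.09  0.06  0.03] w 9.893501113351507 19.99968409538269
```

```bash
python3 -m crank '[[0,0,0,0,9],[0,0,0,0,12],[0,0,0,0,16],[0,0,0,0,22],[0,0,0,0,30],[0,0,0,0,40],[0,0,0,0,40],[0,0,0,0,40]]' 5;python3 st.py; python3 -m crank '[[0,0,-10,0,40],[0,0,-25,0,40],[0,0,-50,0,40],[0,0,-80,0,40],[0,0,-110,0,40],[0,0,-140,0,40],[0,0,-140,0,40],[0,0,-140,0,40]]'
python3 - <<'E'
from h import *
from fit import loc
a=grab('scene')['image'][215:305,245:335,::-1];d=grab('wrist');b=d['image'][:,:,::-1]
P=world(d).reshape(-1,3);L=loc([444.5,-415,np.radians(19.35)],P[:,:2])
for lo,hi in((213,228),):
    m=(P[:,2]>lo)&(P[:,2]<hi)&(abs(L[:,0])<30)&(abs(L[:,1]-57)<30);print(m.sum(),L[m].mean(0),L[m].min(0),L[m].max(0),cv2.minAreaRect(L[m].astype(np.float32)))
a=cv2.resize(a,(400,400),interpolation=cv2.INTER_CUBIC);b=cv2.resize(b[120:400,180:460],(400,400))
cv2.imwrite('pics/c4.png',np.hstack([a,b]))
E
```

```text
time_s: 17.6
position: [426.0, -359.9, 184.1]
orientation: [0.0, 0.578, 0.816, -0.0]
ft_force: [0.9, -0.8, 0.1]
grip_width: 40.0
grasp_force: 0.0
t 17.6 loc [ 0.8  58.16] z 184.10754495485014 yaw-19.35 89.96074504033751 | F [-1.03  0.58 -0.12] M [-0.09 -0.06 -0.03] w 40.03175615881241 0.0
time_s: 18.4
position: [426.3, -360.1, 325.7]
orientation: [0.002, 0.579, 0.816, -0.0]
ft_force: [-0.2, -0.9, -1.7]
grip_width: 40.0
grasp_force: 0.0
460 [ 2.98 57.38] [-1.63 44.89] [ 7.59 68.38] ((2.9510250091552734, 56.634521484375), (9.220025062561035, 23.494165420532227), 0.1577136218547821)
```

View pics/c4.png

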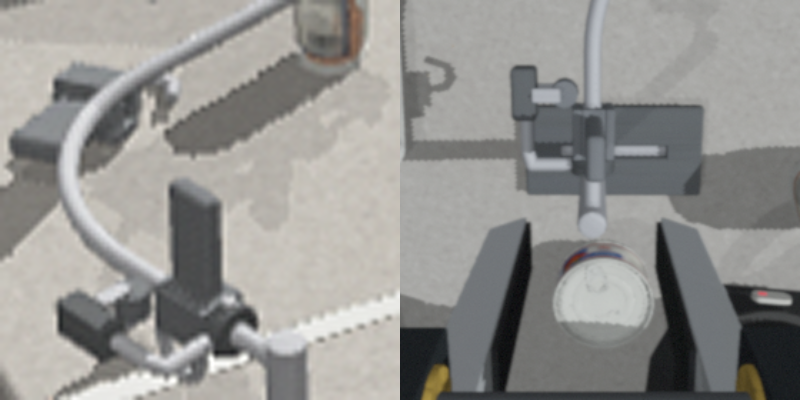

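Run:
```python
from h import *
from fit import loc
d=grab('wrist');P=world(d).reshape(-1,3);L=loc([444.5,-415,np.radians(19.35)],P[:,:2]);z=P[:,2]
for n,m in(('rod',(z>157)&(z<170)&(abs(L[:,0])<9)&(L[:,1]>16)&(L[:,1]<30)),('tab',(z>213)&(z<228)&(abs(L[:,0])<15)&(abs(L[:,1]-57)<16)),('roller',(z>150)&(z<180)&(L[:,0]<-7)&(L[:,0]>-20)&(L[:,1]>70)&(L[:,1]<95))):
    print(n,m.sum(),L[m].min(0),L[m].max(0),np.median(L[m],0))
```

```text
rod 129 [-2.67 16.02] [ 5.89 27.57] [ 1.61 21.29]
tab 488 [-1.85 44.84] [ 8.06 68.36] [ 3.09 57.76]
roller 325 [-19.95  70.1 ] [-7.14 87.09] [-13.55  79.86]
```

```bash
python3 -c "from station import *; print(close_job())"
```

```text
the job is handed in; nothing more can be done
None
```

The slider sits home against the collar with the roller dropped in behind it and the hook hanging within about 1.5° of straight down. The robot let go, backed clear and handed the job in at about 18.5 s; the most force felt while sliding was about 5.5 N, against the end stop.

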